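# Close and latch the hammer drawer

### The job

The drawer of piano hammers in the small wooden chest has been left open. Push it fully home until it seats, then turn the black latch knob on top of the chest clockwise (seen from above) until it clicks over into its latched position, square across the drawer's travel, and let go. Leave the things lying around the chest where they are.

Things in the scene. Friction and masses are not known exactly. Their poses are not given: they have to be found in the camera images.
- chest: Wooden chest fixed to the bench, 240 mm deep (its x) x 200 mm wide (its y) x 100 mm high. Origin: centre of its underside, on the bench. Its front, from which the single drawer slides out, faces its own -x. In the world the front faces roughly the robot's right (-y). The flat top is at z = 100 mm.
- chest_drawer0_handle (a point): Middle of the drawer's steel bar handle (100 mm long along the chest's y, 10 mm thick), 62 mm above the bench, 35 mm out from the drawer's flat wooden front (194 mm wide, 13 to 86 mm above the bench). Moves with the drawer; when home it is 155 mm in front (-x) of the chest's origin. Axes as the chest's.
- chest_drawer0 (a joint): How far the drawer is open, m: 0 = fully home against its stop. A spring ball detent is met about 14 mm before home; its crest is at 7 mm, and past that the drawer is pulled home and held there. Pushing over it takes about 8 N.
- latch_grip (a point): Grip point of the black latch knob, 146 mm above the bench on its upright axis, 20 mm behind (+x of) the chest's origin. The grip is an upright bar 84 mm long (this point's x), 16 mm thick (its y), from 122 to 162 mm above the bench, on a 64 mm disc. The point turns with the knob.
- latch (a joint): Angle of the latch knob, rad, growing clockwise seen from above. 0 = open, bar along the drawer's sliding direction; 1.57 = latched, at its stop, bar square across. The click, a spring ball detent: resists from about 1.0 (about 0.25 N m), crest at 1.30, then it drives the knob on to near the stop and keeps it there. Turned early, it blocks the open drawer.
- glue: Bystander: white plastic bottle, 64 mm across, 150 mm tall, upright. Origin: centre of its underside.
- driver: Bystander: screwdriver with a wooden handle, 200 mm long, lying flat. Origin: middle of its length, underside.
- mallet: Bystander: hammer, 240 mm long, lying flat. Origin: middle of its length, underside.
- pin_tray: Bystander: grey open plastic tray, 120 x 160 x 35 mm, on the bench. Origin: centre of its underside.

How it is judged:
On the way, in this order (a step that is already met when the one before it is completed fails the run):
1. the drawer is seated home (value of joint chest_drawer0 below 0.004 m), for 0.2 s.
2. the latch knob has clicked past its detent (value of joint latch above 1.42 rad), for 0.2 s.
At the end, for the whole second after the job is handed in: The drawer is home (open by less than 4 mm), and the latch knob is past its click (above 1.42 rad), at rest and released (value of joint chest_drawer0 below 0.004 m and value of joint latch above 1.42 rad and velocity of joint latch between -0.05 and 0.05 rad/s); the robot touches nothing.
It fails at once if a bystander (glue bottle, screwdriver, hammer, tray) was moved more than 30 mm or the bottle knocked over (distance of any of glue, driver, mallet, pin_tray from where it was at the start of the episode above 0.03 m or angle between glue's own z axis and vertical above 0.5 rad).
It also fails if it takes over 48 s, if anything falls off the work surface, if the arm or the gripper's body presses on something with over 40 N, if the wrist force passes 120 N, or if a joint passes its speed limit or range.

### The arm

A 7-joint arm with a two-finger parallel gripper is mounted at the origin on the work surface. World frame = base frame: x ahead of the robot, y to its left, z up, the work surface at z = 0. Lengths are in m, angles in rad, forces in N, time in s.
With the tool pointing down it reaches from about 0.425 to 0.875 m from the base axis. Payload 4.7 kg.
Tool frame: the origin (TCP) lies on the centre line of the jaws, within the pads' length; the fingertips stand 19 mm ahead of it and the grasp point (between the pads) is the TCP; z points along the fingers, y is the line along which they close (so a half turn about z gives the same grasp; the last joint's range is limited). The gripper opens to 87 mm and grips with 3 to 60 N. Pads are 19 mm wide; open, the fingers measure 117 mm over their backs; the gripper's body (75 mm by 190 mm) begins 51 mm behind the grasp point.
Start: joints at [1.339, 0.321, -0.07, 1.45, 0.023, 1.371, -0.057], TCP at [0.158, -0.63, 0.21] pointing down, gripper open.
Joint ranges: [-2.86, 2.86], [-0.3, 2.09], [-1.38, 1.24], [0.06, 2.45], [-1.56, 4.7], [0.09, 2.05], [-2.69, 2.69]. Speed limits (rad/s): [2.57, 2.57, 3.14, 3.14, 3.14, 3.14, 3.14].

### API

Orientations are given as a unit quaternion [x, y, z, w].
In Python, from rig import robot gives the robot as it stands. The module is installed in compiled form; this text tells all that it offers.
- The arm moves only by the tool arm_command, never from a script. Its argument "increments" is a list of rows, each a list of 7 numbers: the shift along the tool's x, y, z in units of 2 cm (1.0 is 2 cm), then the turn, a rotation vector about the tool's x, y, z in units of 0.1 rad (1.0 is 0.1 rad), then the opening, from 0 (shut) to 1 (fully open). In form: [[x, y, z, rx, ry, rz, gripper], ...]. A call has 1 to 10 rows; each row shifts and turns the commanded pose from where the row before left it, along the tool's axes as they then stand; what a row does not reach is not made up. A row lasts 1/12 s, in which the tool goes at most 41.7 mm and 7.16 degrees, less where a joint would pass 70% of its speed; a pose out of reach is approached as far as the arm can. A call with a number of a shift or a turn outside -1 to 1 is refused whole. A call with a gripper value outside its range is refused whole. The fingers move at their own pace and stop on an object; "newtons" is the grip in N (left out, the last holds). Time passes only in rows, so rows that do not move let the fingers close. It gives the time, the measured TCP pose, the force, the opening and the grip force at its end, in the units of the state.
- robot.sense(): the state, without advancing time (a new reading comes with each control period).
- robot.read_camera(name): name is "scene" or "top" or "wrist"; returns (picture, depth): 384x512x3 uint8, red, green, blue; 384x512 float32, m along the optical axis (not along the pixel's ray), 0 where there is no reading.
- robot.camera_params(name): a dict with "fx", "fy", "cx", "cy" (pixels), "world_to_cam" (4x4, takes a point from world to camera coordinates); the wrist camera has in their place "mount" (4x4, takes a point from camera to tool coordinates, whose origin is the TCP and whose axes are the flange's). Camera axes: x right, y up, looking along -z (the intrinsics and any distortion apply to the point x, -y, -z); pixel columns grow to the right and rows downward; lengths in m; the calibration is good to about 2 mm. A picture is of the moment at which its call begins: read the wrist's pose just before it. camera_params takes no time and is no camera call.
- robot.job_done(): hands the job in; it is judged then, once.
The state is a dict: "t": time; "joint_pos": joint angles; "joint_vel": joint speeds; "joint_efforts": joint torques, N m; "tool_pos": TCP position; "eef_rot": TCP orientation; "contact_force": force on the tool from outside, world axes, zero at the start; "torque": the same for the moment, N m; "width": finger opening in m; "gripper_force": force on a finger pad.
Only numpy, scipy, OpenCV 4.12 (cv2) and the standard library are available. Lean on these libraries where they do the work, as an engineer would, in place of code of your own. Each camera call takes 0.05 s, during which the arm holds its last target. There are 200 camera calls.

## Working session

There is one attempt and no reset: what is moved stays moved. The work goes in short steps, Python scripts to look and compute and a tool call to move; the robot and the scene stay as the last step left them, time stands still between calls to the robot, and variables do not carry over. Pictures are saved under pics/ and viewed, at most 10 in all, crops included, and the job is handed in when it is done.

Besides the shell and the picture viewer there is one more tool, called after "Request:" as name([rows], argument=value, ...), one row to a line, values as JSON. arm_command: Moves the arm, as the interface text tells. Its arguments: {"type":"object","properties":{"increments":{"type":"array","items":{"type":"array","items":{"type":"number"}}},"newtons":{"type":"number"}},"required":["increments"]}

```bash
mkdir -p pics; cat > h.py <<'E'
import numpy as np, cv2
from rig import robot
def cloud(name):
    im,d=robot.read_camera(name); p=robot.camera_params(name)
    v,u=np.mgrid[:384,:512]
    P=np.stack([(u-p['cx'])/p['fx']*d,-(v-p['cy'])/p['fy']*d,-d,np.ones_like(d)],-1)
    W=P@np.linalg.inv(p['world_to_cam']).T
    W[d==0]=np.nan
    return im,W[...,:3]
E
python3 - <<'E'
from h import *
s=robot.sense(); print(s['t'],s['tool_pos'],s['eef_rot'],s['width'],s['contact_force'])
out=[]
for n in ('scene','top'):
    im,W=cloud(n); np.save(n+'.npy',W); cv2.imwrite(f'pics/{n}.png',im[...,::-1]); print(n,{k:v for k,v in robot.camera_params(n).items() if k!='world_to_cam'})
E
```

```text
0.0 [ 0.15794255 -0.62992334  0.20855926] [ 9.92455940e-01  1.22598080e-01 -1.84477674e-04 -9.39855306e-04] 0.08701028108325297 [ 0.68566552 -0.09985855  0.82668193]
scene {'fx': 444.8467901380568, 'fy': 444.8467901380568, 'cx': 250.76632485084536, 'cy': 190.1198232463337}
top {'fx': 463.17252701696776, 'fy': 463.17252701696776, 'cx': 254.48769223287783, 'cy': 185.02375564241515}
```

View pics/top.png

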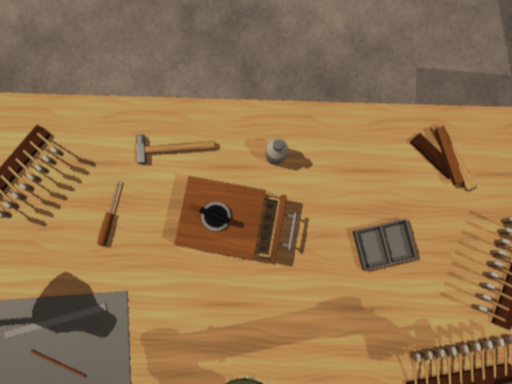

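View pics/scene.png

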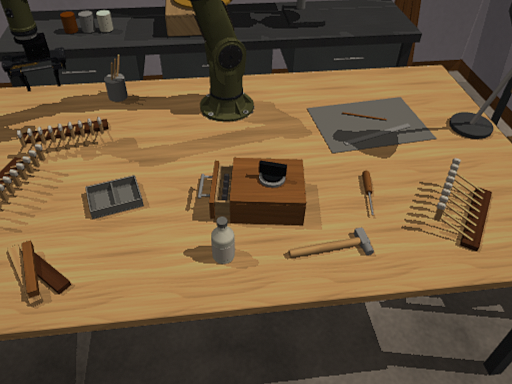

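The top view shows the chest around (222,217), the knob at (216,216), the handle at (292,232), the bottle at (277,152) and the tray at (386,245). The drawer is open towards image right.

```bash
python3 - <<'E'
from h import *
for n in('top','scene'):
    W=np.load(n+'.npy'); x,y,z=np.moveaxis(W,-1,0)
    if n=='top':
        m=np.zeros(x.shape,bool); m[165:275,165:310]=1
        for (r,c) in [(216,216),(232,292),(245,386),(152,277),(300,200)]: print((r,c),W[r,c].round(3))
    else: m=(abs(x-c0[0])<.25)&(abs(y-c0[1])<.3)
    def rect(mm,t):
        mm=cv2.morphologyEx(mm.astype(np.uint8),cv2.MORPH_OPEN,np.ones((2,2)))>0
        p=W[mm]; 
        if len(p)<5: print(t,len(p)); return None
        r=cv2.minAreaRect((p[:,:2]*1000).astype(np.float32)); print(n,t,len(p),np.round(r[0],1),np.round(r[1],1),round(r[2],2),'z',np.median(p[:,2]).round(4)); print('   ',np.round(cv2.boxPoints(r)).tolist()); return np.array(r[0])/1000
    c=rect(m&(abs(z-.1)<.006),'chesttop')
    if n=='top': c0=c
    k=rect(m&(z>.150)&(z<.175),'knob')
    for a,b in((.05,.075),(.075,.092)):
        rect(m&(z>a)&(z<b)&(y<c0[1]-.1),f'front {a}')
    print('rot:')
E
```

```text
(216, 216) [0.566 0.088 0.166]
(232, 292) [ 0.533 -0.125  0.066]
(245, 386) [ 0.504 -0.408  0.027]
(152, 277) [ 0.756 -0.074  0.119]
(300, 200) [0.328 0.138 0.003]
top chesttop 4786 [570.1  83.4] [238.8 214.2] 81.17 z nan
    [[446.0, -18.0], [658.0, -51.0], [694.0, 185.0], [483.0, 218.0]]
top knob 186 [567.   91.8] [79.6 15.4] 69.51 z 0.1626
    [[546.0, 57.0], [560.0, 52.0], [588.0, 126.0], [574.0, 132.0]]
top front 0.05 285 [539.6 -93.3] [ 93.6 140.2] 80.95 z 0.0606
    [[463.0, -129.0], [601.0, -151.0], [616.0, -58.0], [478.0, -36.0]]
top front 0.075 487 [nan nan] [0. 0.] 0.0 z nan
    [[nan, nan], [nan, nan], [nan, nan], [nan, nan]]
rot:
scene chesttop 2753 [614.9 194.2] [  6.9 484.4] 77.95 z nan
    [[377.0, 241.0], [851.0, 140.0], [853.0, 147.0], [379.0, 248.0]]
scene knob 176 [657.4  47.2] [ 33.2 349.1] 48.55 z nan
    [[516.0, 150.0], [777.0, -81.0], [799.0, -56.0], [538.0, 175.0]]
scene front 0.05 546 [610.5 -75.9] [387.9 114. ] 4.56 z nan
    [[413.0, -35.0], [422.0, -148.0], [808.0, -117.0], [799.0, -4.0]]
scene front 0.075 453 [577.3 -57.8] [ 88.4 454.7] 88.81 z nan
    [[349.0, -97.0], [804.0, -107.0], [805.0, -18.0], [351.0, -9.0]]
rot:
```

```bash
python3 - <<'E'
from h import *
from scipy.ndimage import binary_erosion
for n in('top','scene'):
    W=np.load(n+'.npy'); x,y,z=np.moveaxis(np.nan_to_num(W,nan=-9),-1,0)
    near=(abs(x-.57)<.18)&(y>-.17)&(y<.26)
    def rect(mm,t):
        k,l,st,_=cv2.connectedComponentsWithStats((near&mm).astype(np.uint8))
        if k<2: return print(t,0)
        mm=l==1+np.argmax(st[1:,4]); p=W[mm]
        r=cv2.minAreaRect((p[:,:2]*1000).astype(np.float32)); print(n,t,len(p),np.round(r[0],1),np.round(r[1],1),round(r[2],2),'z',np.median(p[:,2]).round(4),np.round(cv2.boxPoints(r)).tolist())
        c=p[:,:2].mean(0); w=np.linalg.svd(p[:,:2]-c,full_matrices=0)[2][0]; print('   mean',c.round(4),'pca deg',np.degrees(np.arctan2(w[1],w[0])).round(1)%180)
    rect(abs(z-.1)<.008,'chesttop'); rect((z>.153)&(z<.172),'knob')
    ax=np.array([np.cos(np.radians(81.2)),np.sin(np.radians(81.2))])
    s=(x-.57)*ax[0]+(y-.08)*ax[1]
    rect((z>.078)&(z<.093)&(s<-.13),'drawer front top'); rect((z>.055)&(z<.075)&(s<-.17),'handle')
E
```

```text
top chesttop 4939 [567.3  81.3] [225.2 200.4] 81.23 z 0.1007 [[451.0, -15.0], [649.0, -45.0], [684.0, 177.0], [485.0, 208.0]]
   mean [0.5654 0.079 ] pca deg 82.2
top knob 185 [568.8  93.4] [83.3 15.9] 69.5 z 0.1627 [[547.0, 57.0], [562.0, 52.0], [591.0, 130.0], [576.0, 135.0]]
   mean [0.5687 0.0934] pca deg 69.5
top drawer front top 444 [543.7 -70.3] [ 41.8 193.2] 81.4 z 0.0869 [[445.0, -77.0], [636.0, -105.0], [642.0, -64.0], [451.0, -35.0]]
   mean [ 0.5449 -0.0811] pca deg 172.3
top handle 199 [ 537.  -111.2] [ 38.8 108.8] 81.4 z 0.0663 [[480.0, -122.0], [588.0, -139.0], [594.0, -100.0], [486.0, -84.0]]
   mean [ 0.5358 -0.1196] pca deg 171.3
scene chesttop 2712 [569.7  78.4] [225.1 207.6] 81.24 z 0.0996 [[450.0, -17.0], [655.0, -49.0], [689.0, 174.0], [484.0, 205.0]]
   mean [0.5858 0.073 ] pca deg 75.7
scene knob 146 [572.8  91. ] [83. 21.] 73.19 z 0.1603 [[551.0, 54.0], [571.0, 48.0], [595.0, 128.0], [575.0, 134.0]]
   mean [0.5742 0.0909] pca deg 69.8
scene drawer front top 258 [545.4 -77.9] [ 44.3 197. ] 86.52 z 0.0864 [[446.0, -94.0], [642.0, -106.0], [645.0, -62.0], [448.0, -50.0]]
   mean [ 0.5541 -0.0848] pca deg 172.4
scene handle 130 [ 540.7 -115.1] [ 36.1 108.5] 81.11 z 0.0654 [[484.0, -125.0], [591.0, -141.0], [597.0, -106.0], [490.0, -89.0]]
   mean [ 0.5412 -0.1216] pca deg 169.8
```

Request:
arm_command([
  [0,0,0,0,0,-1,0],
  [0,0,0,0,0,-1,0],
  [0,0,0,0,0,-1,0],
  [0,0,0,0,0,-1,0],
  [0,0,0,0,0,-1,0],
  [0,0,0,0,0,-1,0],
  [0,0,0,0,0,-1,0],
  [0,0,0,0,0,-1,0],
  [0,0,0,0,0,-1,0],
  [0,0,0,0,0,-1,0],
], newtons=20)

```text
t: 0.93
tool_pos: [0.158, -0.6301, 0.209]
eef_rot: [0.811, 0.585, 0.0, -0.001]
contact_force: [-0.2, -0.3, -0.5]
width: 0.0283
gripper_force: 0.0
```

Request:
arm_command([
  [0,0,0,0,0,-0.87,0],
  [0,0,0,0,0,-0.87,0],
  [0,0,0,0,0,0,0],
])

```text
t: 1.18
tool_pos: [0.158, -0.6302, 0.209]
eef_rot: [0.758, 0.653, 0.0, -0.0]
contact_force: [0.4, 0.3, 0.1]
width: 0.0083
gripper_force: 0.0
```

```bash
cat >> h.py <<'E'
from scipy.spatial.transform import Rotation as R
AX=np.array([.151,.9885,0]); O=np.array([.566,.0735,0])
def goto(target,yaw):
    s=robot.sense(); r=R.from_quat(s['eef_rot']); t=R.from_euler('z',yaw,degrees=True)*R.from_euler('x',180,degrees=True)
    print('t',s['t'],'pos',np.round(s['tool_pos'],4),'F',np.round(s['contact_force'],1),'w',round(s['width'],4),'q',np.round(s['joint_pos'],2))
    print('shift units',(r.inv().apply(np.array(target)-s['tool_pos'])/.02).round(2),'turn units',((r.inv()*t).as_rotvec()/.1).round(2))
E
python3 -c "
from h import *
goto(O-.247*AX+[0,0,.2],81.3)"
```

```text
t 1.1833 pos [ 0.158  -0.6302  0.209 ] F [0.4 0.3 0.1] w 0.0083 q [ 1.46  0.33 -0.22  1.45  0.07  1.37  1.08]
shift units [25.47 14.92  0.47] turn units [-0.   -0.01  0.03]
```

Request:
arm_command([
  [0.85,0.5,0,0,0,0,0],
  [0.85,0.5,0,0,0,0,0],
  [0.85,0.5,0,0,0,0,0],
  [0.85,0.5,0,0,0,0,0],
  [0.85,0.5,0,0,0,0,0],
  [0.85,0.5,0,0,0,0,0],
  [0.85,0.5,0,0,0,0,0],
  [0.85,0.5,0,0,0,0,0],
  [0.85,0.5,0,0,0,0,0],
  [0.85,0.5,0,0,0,0,0],
])

```text
t: 2.02
tool_pos: [0.283, -0.4765, 0.2094]
eef_rot: [0.759, 0.651, 0.0, -0.0]
contact_force: [-0.0, -0.2, -0.5]
width: 0.0004
gripper_force: 0.0
```

Request:
arm_command([
  [0.85,0.5,0,0,0,0,0],
  [0.85,0.5,0,0,0,0,0],
  [0.85,0.5,0,0,0,0,0],
  [0.85,0.5,0,0,0,0,0],
  [0.85,0.5,0,0,0,0,0],
  [0.85,0.5,0,0,0,0,0],
  [0.85,0.5,0,0,0,0,0],
  [0.85,0.5,0,0,0,0,0],
  [0.85,0.5,0,0,0,0,0],
  [0.85,0.5,0,0,0,0,0],
])

```text
t: 2.85
tool_pos: [0.4074, -0.3235, 0.2095]
eef_rot: [0.759, 0.651, -0.0, -0.0]
contact_force: [-0.0, 0.6, -0.5]
width: 0.0003
gripper_force: 0.0
```

Request:
arm_command([
  [0.85,0.5,0,0,0,0,0],
  [0.85,0.5,0,0,0,0,0],
  [0.85,0.5,0,0,0,0,0],
  [0.85,0.5,0,0,0,0,0],
  [0.85,0.5,0,0,0,0,0],
  [0.85,0.5,0,0,0,0,0],
  [0.85,0.5,0,0,0,0,0],
  [0.85,0.5,0,0,0,0,0],
  [0.85,0.5,0,0,0,0,0],
  [0,0,0,0,0,0,0],
])

```text
t: 3.68
tool_pos: [0.5212, -0.1819, 0.2096]
eef_rot: [0.757, 0.653, 0.001, -0.001]
contact_force: [0.1, -0.6, 0.2]
width: 0.0003
gripper_force: 0.0
```

```bash
python3 -c "
from h import *
goto(O-.247*AX+[0,0,.066],81.3)
im,W=cloud('top'); cv2.imwrite('pics/t2.png',cv2.resize(im[130:290,150:350,::-1],None,fx=3,fy=3))"
```

```text
t 3.6833 pos [ 0.5212 -0.1819  0.2096] F [ 0.1 -0.6  0.2] w 0.0003 q [ 0.88  0.16 -0.65  1.68  0.1   1.34  0.07]
shift units [0.59 0.28 7.18] turn units [ 0.01 -0.03  0.04]
```

View pics/t2.png

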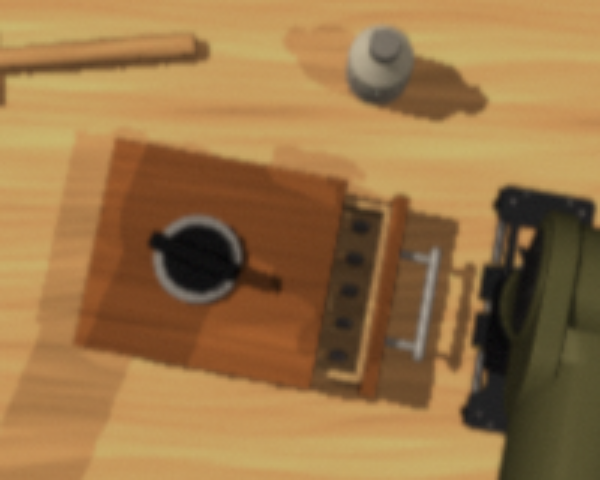

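The gripper stands in front of the handle, at about (540,310) in the crop, with the handle at (428,300) and clear space between. Next I lower it and push.

Request:
arm_command([
  [0,0.03,0.9,0,0,0,0],
  [0,0.03,0.9,0,0,0,0],
  [0,0.03,0.9,0,0,0,0],
  [0,0.03,0.9,0,0,0,0],
  [0,0.03,0.9,0,0,0,0],
  [0,0.03,0.9,0,0,0,0],
  [0,0.03,0.9,0,0,0,0],
  [0,0.03,0.88,0,0,0,0],
  [0,0,0,0,0,0,0],
])

```text
t: 4.48
tool_pos: [0.5202, -0.1879, 0.0623]
eef_rot: [0.759, 0.651, -0.002, -0.003]
contact_force: [-0.8, -0.4, -0.8]
width: 0.0004
gripper_force: 0.0
```

Request:
arm_command([
  [0.4,0,0,0,0,0,0],
  [0.4,0,0,0,0,0,0],
  [0.4,0,0,0,0,0,0],
  [0.4,0,0,0,0,0,0],
  [0.4,0,0,0,0,0,0],
  [0.4,0,0,0,0,0,0],
  [0.4,0,0,0,0,0,0],
])

```text
t: 5.07
tool_pos: [0.5325, -0.131, 0.0664]
eef_rot: [0.758, 0.652, 0.0, 0.0]
contact_force: [0.4, 0.5, -0.8]
width: 0.0004
gripper_force: 0.0
```

```bash
python3 -c "
from h import *
goto(O-.170*AX+[0,0,.066],81.3)"
```

```text
t 5.0667 pos [ 0.5325 -0.131   0.0664] F [ 0.4  0.5 -0.8] w 0.0004 q [ 0.77  0.29 -0.66  1.85  0.2   1.07 -0.11]
shift units [1.86 0.11 0.02] turn units [0.01 0.   0.01]
```

Request:
arm_command([
  [0.2,0.01,0,0,0,0,0],
  [0.2,0.01,0,0,0,0,0],
  [0.2,0.01,0,0,0,0,0],
  [0.2,0.01,0,0,0,0,0],
  [0.2,0.01,0,0,0,0,0],
])

```text
t: 5.48
tool_pos: [0.5362, -0.1124, 0.066]
eef_rot: [0.759, 0.652, -0.0, -0.0]
contact_force: [-0.5, -0.5, 0.4]
width: 0.0004
gripper_force: 0.0
```

Request:
arm_command([
  [0.15,0,0,0,0,0,0],
  [0.15,0,0,0,0,0,0],
  [0.15,0,0,0,0,0,0],
  [0.15,0,0,0,0,0,0],
])

```text
t: 5.82
tool_pos: [0.538, -0.1007, 0.066]
eef_rot: [0.758, 0.652, -0.0, 0.0]
contact_force: [0.5, -0.6, -0.0]
width: 0.0004
gripper_force: 0.7
```

```bash
python3 -c "
from h import *
goto(O-.170*AX+[0,0,.066],81.3)
im,W=cloud('scene'); cv2.imwrite('pics/s2.png',cv2.resize(im[110:260,170:330,::-1],None,fx=4,fy=4))"
```

```text
t 5.8167 pos [ 0.538  -0.1007  0.066 ] F [ 0.5 -0.6 -0. ] w 0.0004 q [ 0.73  0.29 -0.67  1.85  0.21  1.07 -0.18]
shift units [0.32 0.07 0.  ] turn units [0.   0.01 0.01]
```

View pics/s2.png

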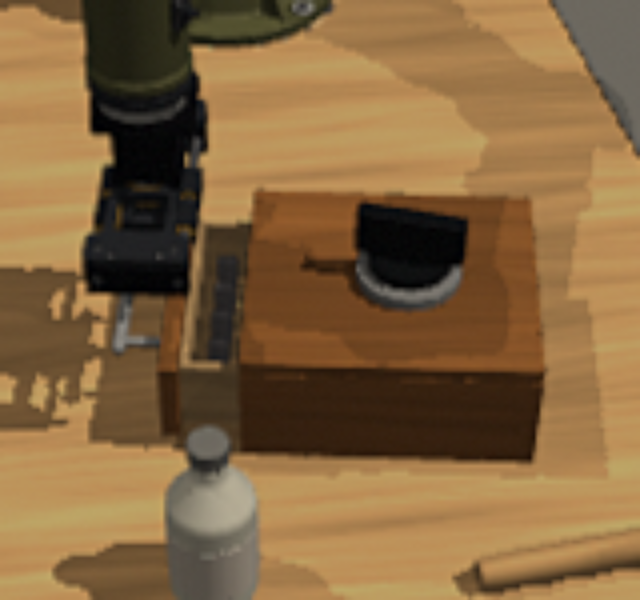

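The scene crop shows the gripper at (145,250) over the handle at (125,340). The drawer still looks open, so I measure it.

```bash
python3 - <<'E'
from h import *
LY=np.array([-AX[1],AX[0],0])
def rep(W,n):
    D=np.nan_to_num(W,nan=-9)-O; s=D@AX; l=D@LY; z=D[...,2]
    for t,m in (('front top',(z>.08)&(z<.092)&(abs(l)<.1)&(s>-.25)&(s<-.09)),('handle',(z>.055)&(z<.072)&(abs(l)<.053)&(s<-.1)&(s>-.25)),('top',(abs(z-.1)<.005)&(abs(l)<.09)&(abs(s)<.14))):
        print(n,t,m.sum(),(np.percentile(s[m],[1,5,25,50,75,95,99])*1000).round() if m.sum() else '', (np.percentile(l[m],[2,98])*1000).round())
for n in('top','scene'):
    rep(np.load(n+'.npy'),n+' before'); rep(cloud(n)[1],n+' now')
E
```

```text
top before front top 400 [-166. -165. -162. -157. -152. -145. -113.] [-92.  93.]
top before handle 233 [-206. -205. -202. -197. -173. -123. -119.] [-48.  49.]
top before top 4114 [-103.  -95.  -57.   -4.   71.  110.  118.] [-87.  87.]
top now front top 27 [-162. -152. -139. -128. -119. -113. -111.] [-83.  84.]
top now handle 36 [-139. -131. -128. -123. -120. -117. -116.] [-35.  37.]
top now top 4087 [-103.  -95.  -57.   -3.   71.  110.  118.] [-87.  87.]
scene before front top 239 [-168. -167. -164. -160. -155. -146.  -99.] [-98.  89.]
scene before handle 158 [-208. -207. -202. -197. -175. -129. -120.] [-51.  45.]
scene before top 2204 [-105.  -98.  -62.  -13.   74.  109.  116.] [-87.  87.]
scene now front top 116 [-167. -166. -162. -157. -153. -134.  -99.] [-99.  51.]
scene now handle 103 [-207. -206. -200. -191. -146. -124. -122.] [-52.  45.]
scene now top 2212 [-105.  -98.  -63.  -16.   74.  109.  116.] [-87.  86.]
```

```bash
python3 - <<'E'
from h import *
im,d=robot.read_camera('wrist'); p=robot.camera_params('wrist'); print(p['mount'].round(3) if hasattr(p['mount'],'round') else p['mount'])
a=robot.read_camera('scene')[0]
cv2.imwrite('pics/w1.png',np.vstack([im[::1,:,::-1][80:380], ])); 
s=robot.sense(); print(s['t'],s['tool_pos'],s['contact_force'],s['joint_efforts'])
E
```

```text
[[ 0.001  0.97   0.244  0.066]
 [ 1.    -0.001  0.001 -0.   ]
 [ 0.001  0.244 -0.97  -0.176]
 [ 0.     0.     0.     1.   ]]
6.0667 [ 0.53793678 -0.10069179  0.06602726] [-0.10862217 -0.13452015 -0.76191549] [-1.26566933e-01 -3.72042775e+01 -5.35276383e+00 -2.73418003e+01
 -7.32517918e-02  2.22891202e-02 -1.33264413e-03]
```

View pics/w1.png

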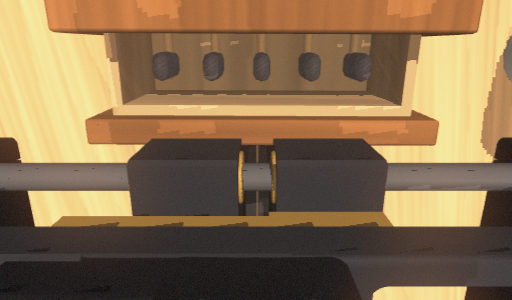

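The wrist view shows the finger blocks at (185–385,140–210) just in front of the drawer front (row 130). The drawer is still open, so I check the depth in tool coordinates.

```bash
python3 - <<'E'
from h import *
im,d=robot.read_camera('wrist'); p=robot.camera_params('wrist')
v,u=np.mgrid[:384,:512]
C=np.stack([(u-p['cx'])/p['fx']*d,-(v-p['cy'])/p['fy']*d,-d,np.ones_like(d)],-1)
T=(C@np.array(p['mount']).T)[...,:3]
s=robot.sense(); r=R.from_quat(s['eef_rot'])
for r0,c in [(100,260),(205,260),(212,260),(225,180),(240,180),(270,180),(290,180),(240,257),(255,257),(270,257),(285,257),(300,257),(255,50),(255,450),(320,260),(225,350),(360,60),(340,500)]:
    t=T[r0,c]; w=r.apply(t)+s['tool_pos']-O; print((r0,c),im[r0,c],'tool mm',(t*1000).round(),'chest s,z',(w@AX*1000).round(),(w[2]*1000).round())
E
```

```text
(100, 260) [164 104  58] tool mm [ 77.   1. -34.] chest s,z -100.0 100.0
(205, 260) [179 114  66] tool mm [ 24.   1. -23.] chest s,z -153.0 89.0
(212, 260) [166 104  59] tool mm [ 20.   1. -22.] chest s,z -157.0 88.0
(225, 180) [60 49 44] tool mm [ 38. -23. -95.] chest s,z -139.0 161.0
(240, 180) [71 62 62] tool mm [  38.  -20. -106.] chest s,z -139.0 172.0
(270, 180) [64 59 59] tool mm [  30.  -20. -108.] chest s,z -146.0 174.0
(290, 180) [66 60 58] tool mm [  25.  -20. -108.] chest s,z -152.0 174.0
(240, 257) [110  85  59] tool mm [  9.  -0. -36.] chest s,z -168.0 102.0
(255, 257) [122 113 105] tool mm [  31.   -0. -101.] chest s,z -145.0 167.0
(270, 257) [80 71 68] tool mm [  26.   -0. -100.] chest s,z -150.0 166.0
(285, 257) [115  91  70] tool mm [ -4.  -0. -57.] chest s,z -180.0 123.0
(300, 257) [158 116  57] tool mm [  23.   -0. -110.] chest s,z -153.0 176.0
(255, 50) [134 117 107] tool mm [  31.  -57. -101.] chest s,z -145.0 167.0
(255, 450) [139 120 111] tool mm [  31.   53. -100.] chest s,z -146.0 166.0
(320, 260) [50 49 48] tool mm [  26.    0. -121.] chest s,z -151.0 187.0
(225, 350) [63 53 47] tool mm [ 38.  27. -95.] chest s,z -139.0 161.0
(360, 60) [34 35 31] tool mm [  24.  -37. -131.] chest s,z -152.0 197.0
(340, 500) [74 68 65] tool mm [  25.   48. -126.] chest s,z -152.0 192.0
```

Request:
arm_command([
  [0.15,0,0,0,0,0,0],
  [0.15,0,0,0,0,0,0],
  [0.15,0,0,0,0,0,0],
  [0.15,0,0,0,0,0,0],
])

```text
t: 6.45
tool_pos: [0.5398, -0.0886, 0.066]
eef_rot: [0.758, 0.652, -0.0, 0.0]
contact_force: [0.5, -0.2, -1.3]
width: 0.0005
gripper_force: 0.6
```

```bash
cat >> h.py <<'E'
def front():
    W=cloud('scene')[1]; D=np.nan_to_num(W,nan=-9)-O; s=D@AX; l=D@np.array([-AX[1],AX[0],0]); z=D[...,2]
    for t,m in (('front',(z>.08)&(z<.092)&(abs(l+.05)<.05)&(s>-.25)&(s<-.09)),('handle',(z>.055)&(z<.072)&(abs(l)<.053)&(s<-.1)&(s>-.25))):
        print(t,m.sum(),(np.percentile(s[m],[1,5,25,50,75])*1000).round())
E
python3 -c "
from h import *
goto(O-.170*AX+[0,0,.066],81.3); front()"
```

```text
t 6.45 pos [ 0.5398 -0.0886  0.066 ] F [ 0.5 -0.2 -1.3] w 0.0005 q [ 0.71  0.29 -0.68  1.86  0.21  1.07 -0.2 ]
shift units [-0.29  0.07  0.  ] turn units [0.   0.   0.01]
front 111 [-156. -154. -151. -147. -143.]
handle 90 [-195. -194. -189. -185. -134.]
```

The drawer moved in by about 11 mm. The fingers bear on its front face, and it is about 35 mm open now. I keep pushing.

Request:
arm_command([
  [0.2,0,0,0,0,0,0],
  [0.2,0,0,0,0,0,0],
  [0.2,0,0,0,0,0,0],
  [0.2,0,0,0,0,0,0],
  [0.2,0,0,0,0,0,0],
])

```text
t: 6.92
tool_pos: [0.5429, -0.0686, 0.066]
eef_rot: [0.758, 0.652, -0.0, 0.0]
contact_force: [-0.5, -5.7, 0.3]
width: 0.0007
gripper_force: 3.4
```

Request:
arm_command([
  [0.1,0,0,0,0,0,0],
  [0.1,0,0,0,0,0,0],
  [0.1,0,0,0,0,0,0],
  [0.1,0,0,0,0,0,0],
])

```text
t: 7.25
tool_pos: [0.544, -0.0614, 0.0661]
eef_rot: [0.759, 0.651, -0.0, 0.0]
contact_force: [1.3, -1.2, -0.4]
width: 0.0004
gripper_force: 0.4
```

```bash
python3 -c "
from h import *
goto(O-.129*AX+[0,0,.066],81.3); front()"
```

```text
t 7.25 pos [ 0.544  -0.0614  0.0661] F [ 1.3 -1.2 -0.4] w 0.0004 q [ 0.67  0.29 -0.69  1.85  0.21  1.07 -0.25]
shift units [0.39 0.07 0.  ] turn units [-0.  0. -0.]
front 108 [-128. -127. -123. -119. -115.]
handle 69 [-168. -167. -164. -160. -151.]
```

Request:
arm_command([
  [0.1,0,0,0,0,0,0],
  [0.1,0,0,0,0,0,0],
  [0.1,0,0,0,0,0,0],
])

```text
t: 7.55
tool_pos: [0.5447, -0.0555, 0.066]
eef_rot: [0.758, 0.652, -0.001, 0.0]
contact_force: [-1.2, -5.7, 0.8]
width: 0.0004
gripper_force: 2.8
```

```bash
python3 -c "
from h import *
goto(O-.129*AX+[0,0,.066],81.3); front()"
```

```text
t 7.55 pos [ 0.5447 -0.0555  0.066 ] F [-1.2 -5.7  0.8] w 0.0004 q [ 0.66  0.3  -0.69  1.85  0.22  1.07 -0.27]
shift units [0.09 0.08 0.  ] turn units [-0.    0.02  0.01]
front 91 [-122. -121. -118. -114. -111.]
handle 69 [-162. -161. -157. -153. -144.]
```

Request:
arm_command([
  [0.1,0,0,0,0,0,0],
  [0.1,0,0,0,0,0,0],
])

```text
t: 7.77
tool_pos: [0.5447, -0.0554, 0.066]
eef_rot: [0.759, 0.651, -0.003, 0.002]
contact_force: [-3.3, -12.8, 2.8]
width: 0.0005
gripper_force: 6.2
```

Request:
arm_command([
  [0.1,0,0,0,0,0,0],
  [0,0,0,0,0,0,0],
])

```text
t: 7.93
tool_pos: [0.5446, -0.0555, 0.066]
eef_rot: [0.76, 0.65, -0.004, 0.002]
contact_force: [-3.9, -11.6, 2.1]
width: 0.0004
gripper_force: 6.3
```

```bash
python3 -c "
from h import *
goto(O-.129*AX+[0,0,.066],81.3); front()"
```

```text
t 7.9333 pos [ 0.5446 -0.0555  0.066 ] F [ -3.9 -11.6   2.1] w 0.0004 q [ 0.65  0.3  -0.69  1.85  0.22  1.07 -0.28]
shift units [0.09 0.08 0.  ] turn units [-0.01  0.08 -0.03]
front 94 [-122. -121. -118. -114. -111.]
handle 68 [-162. -161. -157. -154. -142.]
```

The drawer is against its stop: 12 N with no movement, and the handle's outer face is at 161 mm where 160 mm is expected. I back off slightly and lift out.

Request:
arm_command([
  [-0.25,0,0,0,0,0,0],
  [-0.2,0,0,0,0,0,0],
  [0,0,-0.3,0,0,0,0],
  [0,0,-0.6,0,0,0,0],
  [0,0,-1,0,0,0,0],
  [0,0,-1,0,0,0,0],
  [0,0,-1,0,0,0,0],
  [0,0,-1,0,0,0,0],
  [0,0,-1,0,0,0,0],
  [0,0,-1,0,0,0,1],
])

```text
t: 8.82
tool_pos: [0.5448, -0.0565, 0.2064]
eef_rot: [0.758, 0.653, 0.001, 0.0]
contact_force: [0.6, -0.6, -0.7]
width: 0.0024
gripper_force: 0.0
```

Request:
arm_command([
  [0,0,-0.5,0,0,0,1],
  [0,0,0,0,0,0,1],
])

```text
t: 8.98
tool_pos: [0.5463, -0.057, 0.2174]
eef_rot: [0.758, 0.652, 0.002, 0.002]
contact_force: [1.1, 0.2, 0.7]
width: 0.0132
gripper_force: 0.0
```

```bash
python3 -c "
from h import *
front(); goto([.569,.093,.21],69.5)"
```

```text
front 111 [-122. -121. -118. -115. -111.]
handle 124 [-162. -161. -157. -153. -145.]
t 9.0333 pos [ 0.5453 -0.0573  0.2154] F [ 0.2 -0.5 -0.3] w 0.017 q [ 0.71  0.15 -0.72  1.68  0.1   1.34 -0.17]
shift units [7.61 0.05 0.27] turn units [ 0.03 -0.    2.08]
```

Request:
arm_command([
  [0.84,0,0,0,0,0,1],
  [0.84,0,0,0,0,0,1],
  [0.84,0,0,0,0,0,1],
  [0.84,0,0,0,0,0,1],
  [0.84,0,0,0,0,0,1],
  [0.84,0,0,0,0,0,1],
  [0.84,0,0,0,0,0,1],
  [0.84,0,0,0,0,0,1],
  [0.84,0,0,0,0,0,1],
  [0,0,0,0,0,0,1],
])

```text
t: 9.87
tool_pos: [0.5659, 0.0961, 0.2127]
eef_rot: [0.756, 0.654, 0.0, -0.002]
contact_force: [0.2, 1.2, 0.4]
width: 0.082
gripper_force: 0.0
```

Request:
arm_command([
  [0,0,0,0,0,0.7,1],
  [0,0,0,0,0,0.7,1],
  [0,0,0,0,0,0.7,1],
  [0,0,0,0,0,0,1],
])

```text
t: 10.2
tool_pos: [0.5666, 0.0902, 0.2129]
eef_rot: [0.823, 0.568, -0.001, -0.0]
contact_force: [1.0, -0.2, 0.1]
width: 0.0867
gripper_force: 0.0
```

```bash
python3 - <<'E'
from h import *
goto([.570,.0935,.147],69.5)
im,d=robot.read_camera('wrist'); p=robot.camera_params('wrist'); s=robot.sense()
v,u=np.mgrid[:384,:512]
C=np.stack([(u-p['cx'])/p['fx']*d,-(v-p['cy'])/p['fy']*d,-d,np.ones_like(d)],-1)
T=(C@np.array(p['mount']).T)[...,:3]; Wd=R.from_quat(s['eef_rot']).apply(T.reshape(-1,3)).reshape(T.shape)+s['tool_pos']
m=(Wd[...,2]>.154)&(Wd[...,2]<.168)&(d>0)&(abs(T[...,1])<.03)
q=Wd[m]; r=cv2.minAreaRect((q[:,:2]*1000).astype(np.float32)); print(len(q),r, np.median(q[:,2]),'visible tool x',np.percentile(T[m][:,0],[1,99]),'y',np.percentile(T[m][:,1],[1,99]))
cv2.imwrite('pics/w2.png',im[...,::-1])
E
```

```text
t 10.2 pos [0.5666 0.0902 0.2129] F [ 1.  -0.2  0.1] w 0.0867 q [ 0.47  0.23 -0.78  1.62  0.17  1.36 -0.7 ]
shift units [0.22 0.11 3.29] turn units [-0.02  0.01 -0.06]
1873 ((571.4004516601562, 97.50532531738281), (76.06842803955078, 15.913726806640625), 69.99391174316406) 0.1625197000306055 visible tool x [-0.02812378  0.04587359] y [-0.00601057  0.01016298]
```

View pics/w2.png

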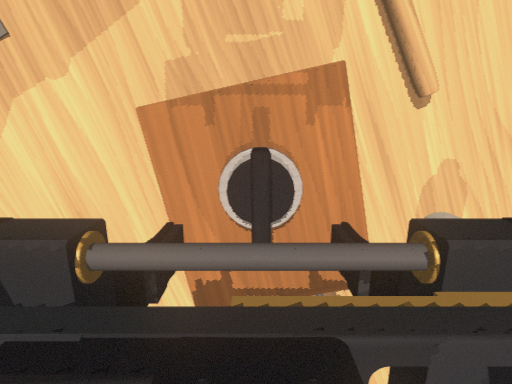

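The wrist view shows the knob bar upright at column 261, rows 148–245, centred between the open fingers at columns 165 and 350. I lower the gripper and close it on the bar.

Request:
arm_command([
  [0.1,0.05,0.6,0,0,0,1],
  [0.1,0.05,0.6,0,0,0,1],
  [0,0,0.6,0,0,0,1],
  [0,0,0.6,0,0,0,1],
  [0,0,0.5,0,0,0,1],
  [0,0,0.3,0,0,0,1],
  [0,0,0,0,0,0,1],
])

```text
t: 10.83
tool_pos: [0.5693, 0.0941, 0.1479]
eef_rot: [0.822, 0.569, -0.001, -0.001]
contact_force: [-0.1, 0.5, 1.0]
width: 0.0873
gripper_force: 0.0
```

Request:
arm_command([
  [0,0,0,0,0,0,0],
  [0,0,0,0,0,0,0],
  [0,0,0,0,0,0,0],
  [0,0,0,0,0,0,0],
  [0,0,0,0,0,0,0],
  [0,0,0,0,0,0,0],
  [0,0,0,0,0,0,0],
  [0,0,0,0,0,0,0],
  [0,0,0,0,0,0,0],
  [0,0,0,0,0,0,0],
], newtons=30)

```text
t: 11.67
tool_pos: [0.5704, 0.0944, 0.15]
eef_rot: [0.823, 0.569, -0.0, 0.0]
contact_force: [1.2, 0.5, 0.4]
width: 0.0284
gripper_force: 0.0
```

```bash
python3 -c "
from h import *
goto([.570,.0935,.147],-8.7); print(robot.sense()['torque'],robot.sense()['gripper_force'])"
```

```text
t 11.6667 pos [0.5704 0.0944 0.15  ] F [1.2 0.5 0.4] w 0.0284 q [ 0.45  0.29 -0.77  1.69  0.21  1.25 -0.73]
shift units [-0.05 -0.01  0.15] turn units [ 0.    0.   13.62]
[-0.02346604 -0.1336869  -0.04320366] 0.0
```

Lower by 3 mm and finish closing.

Request:
arm_command([
  [0,0,0.1,0,0,0,0],
  [0,0,0,0,0,0,0],
  [0,0,0,0,0,0,0],
  [0,0,0,0,0,0,0],
  [0,0,0,0,0,0,0],
  [0,0,0,0,0,0,0],
])

```text
t: 12.17
tool_pos: [0.571, 0.0941, 0.1478]
eef_rot: [0.823, 0.569, 0.0, 0.0]
contact_force: [5.2, -1.1, -4.5]
width: 0.0145
gripper_force: 30.0
```

Request:
arm_command([
  [0,0,0,0,0,0.8,0],
  [0,0,0,0,0,0.8,0],
  [0,0,0,0,0,0.8,0],
  [0,0,0,0,0,0.8,0],
  [0,0,0,0,0,0.8,0],
  [0,0,0,0,0,0,0],
])

```text
t: 12.67
tool_pos: [0.5713, 0.0939, 0.1478]
eef_rot: [0.92, 0.392, 0.001, 0.0]
contact_force: [6.0, -0.4, -5.4]
width: 0.0139
gripper_force: 30.0
```

```bash
python3 -c "
from h import *
goto([.570,.0935,.147],-8.7); print(robot.sense()['torque'],robot.sense()['gripper_force'])"
```

```text
t 12.6667 pos [0.5713 0.0939 0.1478] F [ 6.  -0.4 -5.4] w 0.0139 q [ 0.4   0.28 -0.71  1.7   0.19  1.24 -1.12]
shift units [-0.06 -0.03  0.04] turn units [ 0.01 -0.01  9.58]
[-0.22448072 -1.29427061 -0.00638897] 29.996137619018555
```

Request:
arm_command([
  [0,0,0,0,0,0.8,0],
  [0,0,0,0,0,0.8,0],
  [0,0,0,0,0,0.8,0],
  [0,0,0,0,0,0.8,0],
  [0,0,0,0,0,0.8,0],
  [0,0,0,0,0,0.8,0],
  [0,0,0,0,0,0.8,0],
  [0,0,0,0,0,0.8,0],
  [0,0,0,0,0,0.8,0],
])

```text
t: 13.42
tool_pos: [0.5715, 0.0934, 0.1478]
eef_rot: [0.999, 0.043, 0.001, 0.001]
contact_force: [4.7, -2.1, -5.7]
width: 0.0143
gripper_force: 30.0
```

Request:
arm_command([
  [0,0,0,0,0,0.8,0],
  [0,0,0,0,0,0.8,0],
  [0,0,0,0,0,0.8,0],
  [0,0,0,0,0,0,0],
  [0,0,0,0,0,0,0],
])

```text
t: 13.83
tool_pos: [0.5715, 0.0932, 0.1478]
eef_rot: [0.997, -0.076, 0.001, 0.001]
contact_force: [5.4, -1.9, -5.1]
width: 0.0141
gripper_force: 30.0
```

```bash
python3 -c "
from h import *
goto([.570,.0935,.147],-8.7); print(robot.sense()['torque'],robot.sense()['gripper_force'])"
```

```text
t 13.8333 pos [0.5715 0.0932 0.1478] F [ 5.4 -1.9 -5.1] w 0.0141 q [ 0.29  0.26 -0.58  1.7   0.15  1.23 -2.05]
shift units [-0.07 -0.    0.04] turn units [ 0.01 -0.02  0.  ]
[-0.41842735 -1.23031324 -0.04709619] 29.998138546943665
```

At −8.7° the bar is square across. I open the fingers and lift.

Request:
arm_command([
  [0,0,0,0,0,0,1],
  [0,0,0,0,0,0,1],
  [0,0,0,0,0,0,1],
  [0,0,0,0,0,0,1],
  [0,0,0,0,0,0,1],
  [0,0,0,0,0,0,1],
  [0,0,0,0,0,0,1],
  [0,0,0,0,0,0,1],
  [0,0,0,0,0,0,1],
  [0,0,0,0,0,0,1],
])

```text
t: 14.67
tool_pos: [0.5704, 0.0944, 0.148]
eef_rot: [0.997, -0.075, -0.0, 0.0]
contact_force: [0.9, -0.4, 0.9]
width: 0.0728
gripper_force: 0.0
```

Request:
arm_command([
  [0,0,-0.4,0,0,0,1],
  [0,0,-0.8,0,0,0,1],
  [0,0,-0.8,0,0,0,1],
  [0,0,-0.8,0,0,0,1],
  [0,0,-0.8,0,0,0,1],
  [0,0,-0.8,0,0,0,1],
  [0,0,-0.4,0,0,0,1],
  [0,0,0,0,0,0,1],
  [0,0,0,0,0,0,1],
])

```text
t: 15.42
tool_pos: [0.5705, 0.0944, 0.2441]
eef_rot: [0.997, -0.075, 0.0, 0.0]
contact_force: [-0.2, 0.4, -1.4]
width: 0.087
gripper_force: 0.0
```

```bash
python3 - <<'E'
from h import *
goto([.570,.0935,.147],-8.7); front()
im,W=cloud('scene'); x,y,z=np.moveaxis(np.nan_to_num(W,nan=-9),-1,0)
m=(abs(x-.57)<.06)&(abs(y-.093)<.06)&(z>.153)&(z<.172)
r=cv2.minAreaRect((W[m][:,:2]*1000).astype(np.float32)); print(m.sum(),r)
cv2.imwrite('pics/end.png',cv2.resize(im[110:260,170:330,::-1],None,fx=4,fy=4))
E
```

```text
t 15.4167 pos [0.5705 0.0944 0.2441] F [-0.2  0.4 -1.4] w 0.087 q [ 0.3   0.2  -0.59  1.57  0.11  1.41 -2.02]
shift units [-0.02  0.05  4.86] turn units [ 0.   -0.01  0.02]
front 117 [-122. -121. -118. -114. -111.]
handle 121 [-162. -161. -157. -153. -145.]
107 ((571.68701171875, 91.39908599853516), (15.06076431274414, 88.37012481689453), 81.23126983642578)
```

View pics/end.png

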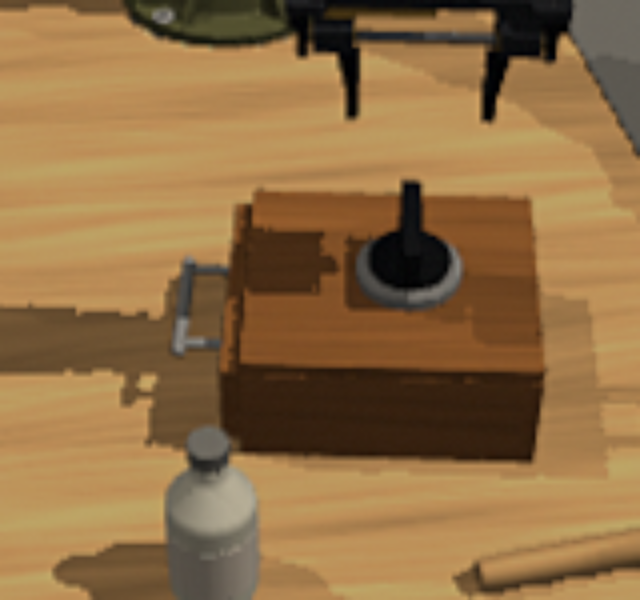

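The drawer is flush, with its handle at (200,305). The knob bar at (410,230) is square across, the gripper is clear above, and the bottle has not moved.

```bash
python3 -c "
from rig import robot
print(robot.job_done())"
```

```text
the job is handed in; nothing more can be done
None
```

The drawer is seated home, the latch knob is turned square across past its click and released, and the job was handed in at about 15.5 s; no verdict came back, and the fingers pushed on the drawer's front face because they got behind the bar handle without registering contact.

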